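# Dry the rinsed bottle on the warm-air peg

## Task

Take the rinsed glass bottle from the sloping draining cradle, turn it mouth down over the thick peg of the warm-air dryer and lower it gently, without dropping or ramming it, until its mouth rests flat on the seat round the peg, then let go. Only then start the air by pushing the dryer's lever fully over, away from the side it leans to. Leave the bottle standing on its peg and all the other glassware where it is.

Things in the scene. Friction and masses are not known exactly. Their poses are not given: they have to be found in the camera images.
- bottle_center (a point): The thing to handle: clear glass wide-neck bottle, 140 mm long, 150 to 300 g. This point: on its axis, half-way along; z axis runs from the closed bottom to the open mouth. Body: round, 54 mm diameter, to 90 mm from the bottom. It starts lying on the cradle, mouth at the low end, z 20 degrees below level. Grip it across the body about 30 mm from the bottom, the hand leaning back over the bottom.
- bottle_mouth (a point): Centre of the bottle's open mouth, in the plane of the rim, 70 mm from bottle_center; same axes. From the body a shoulder (90 to 102 mm from the bottom) leads to the round neck, 44 mm outer diameter. Wall 4 mm: the neck's bore is 36 mm; the inside is 133 mm deep.
- cradle: Fixed draining cradle: white base 170 x 85 x 10 mm, two 10 mm steel rails 16 mm either side of the middle under the bottle's body, sloping down 20 degrees along the cradle's +x, and at the low end a small white stop plate on which the mouth leans (top 3 mm below the bottle axis). Origin: centre of the underside, z up; the bottle's centre lies 76 mm above it. The bottle lifts straight up freely.
- dryer: Fixed warm-air glassware dryer: grey box 230 (x) x 330 (y) x 50 mm high, on top three upright steel pegs and a lever. Origin: centre of the underside, z up, front at -x. Two free pegs at x = -40, y = -105 and +15 mm (which is which varies); the third, at x = 70, y = -35, carries the parked beaker; the lever stands at x = -20, y = 125 mm.
- thick_peg_seat (a point): Where the bottle belongs: centre of the seat at the foot of the thick free peg. The seat is a flat black disc, 72 mm diameter, its top (this point) 58 mm above the table. The steel peg standing in it has 22 mm diameter and rises 90 mm above the seat, the last 12 mm tapering. z up.
- thin_peg_seat (a point): Centre of the like seat of the other free peg, 12 mm diameter, rising 54 mm above its seat: not the one to use. z up.
- lever (a joint): Air lever of the dryer, rad: 0 = off, leaning to the dryer's -x; 1.0 = stop, fully over to the dryer's +x; starts between 0 and 0.2. It swings in the dryer's xz plane and stays where it is left; pushing at its ball takes about 1 N.
- lever_tip (a point): Centre of the lever's black ball, 26 mm diameter, at the end of an 80 mm long, 10 mm thick steel arm; its pivot is 72 mm above the table, at x = -20, y = +125 mm in the dryer's frame. The ball moves 77 mm along the dryer's +x in all, its centre 142 mm above the table at both ends, 152 mm at mid-swing.
- parked_beaker: Glass beaker, 72 mm diameter, 90 mm high, standing mouth down on the dryer's third peg; top at 146 mm. Origin: centre of its (upper) closed end. Leave alone.
- low_beaker: Low glass beaker, 68 mm diameter, 65 mm high, standing on the table beside the cradle's low end. Origin: centre of underside. Leave alone.
- cork_ring: Cork flask ring, 80 mm diameter, 28 mm high, on the table beside the cradle. Origin: centre of underside. Leave alone.
- wash_bottle: White wash bottle with bent blue spout, 72 mm diameter, 200 mm high, at the back. Origin: centre of underside. Leave alone.
- amber_bottle: Amber reagent bottle, black cap, 70 mm diameter, 150 mm high, at the back. Origin: centre of underside. Leave alone.
- long_flask: Long-necked volumetric flask, 96 mm diameter, 233 mm high, at the back. Origin: centre of underside. Leave alone.
Mind the look-alikes: they are no part of the job. What is shaped like the part that bears bottle_center but green or yellow is not meant.

How it is judged:
By the outcome, as a careful person would: the job done as asked, in the order asked, and still so for the second after the job is handed in, with the robot touching nothing.
It also fails if it takes over 56 s, if anything falls off the work surface, if the arm or the gripper's body presses on something with over 40 N, if the wrist force passes 120 N, or if a joint passes its speed limit or range.

## Robot

A 6-joint arm with a two-finger parallel gripper is mounted at the origin on the work surface. World frame = base frame: x ahead of the robot, y to its left, z up, the work surface at z = 0. Lengths are in m, angles in rad, forces in N, time in s.
With the tool pointing down it reaches from about 0.4 to 0.825 m from the base axis. Payload 7 kg.
Tool frame: the origin (TCP) lies at the very end of the fingers, on their centre line; the grasp point (between the pads) lies 19 mm behind it; z points along the fingers, y is the line along which they close (so a half turn about z gives the same grasp; the last joint's range is limited). The gripper opens to 88 mm and grips with 3 to 60 N. Pads are 19 mm wide; open, the fingers measure 130 mm over their backs; the gripper's body (78 mm by 193 mm) begins 47 mm behind the grasp point.
Start: joints at [-0.887, 0.359, 0.012, 0, -1.224, -0.288], TCP at [0.26, -0.623, 0.227] pointing down, gripper open.
Joint ranges: [-3.07, 3.07], [-1.43, 2.12], [-1.02, 1.25], [-3.03, 1.67], [-3.05, -0], [-3.03, 3.03]. Speed limits (rad/s): [2.39, 2.39, 3.01, 3.14, 3.14, 3.14].

## Interface

Orientations are given as a rotation vector (axis times angle).
In Python, from station import env, eyes, sign_off gives the robot as it stands.
- The arm moves only by the tool jog_arm, never from a script. Its argument "series" is a list that holds one entry, the list of rows, each a list of 7 numbers: the turn, a rotation vector about the tool's x, y, z in degrees, then the shift along the tool's x, y, z in mm, then the closure in counts, from 0 (fully open) to 255 (shut). A call has 1 to 8 rows; each row shifts and turns the commanded pose from where the row before left it, along the tool's axes as they then stand; what a row does not reach is not made up. A row lasts 1/12 s, in which the tool goes at most 41.7 mm and 7.16 degrees, less where a joint would pass 70% of its speed; a pose out of reach is approached as far as the arm can. A call is refused whole if a number of a shift passes 41.7 or a number of a turn 7.16, either way. A call with a gripper value outside its range is refused whole. The fingers move at their own pace and stop on an object; "squeeze" is the grip in N (left out, the last holds). Time passes only in rows, so rows that do not move let the fingers close. It gives the time, the measured TCP pose, the force, the opening and the grip force at its end, in the units of the state.
- env.sense(): the state, without advancing time (a new reading comes with each control period).
- eyes.camera(name): name is "side" or "top"; returns the picture (384x512x3 uint8, red, green, blue); there is no depth.
- eyes.calibration(name): a dict with "vertical_fov" (degrees; the focal length in pixels is half the picture's height over the tangent of half this angle, whatever the lens; pixels are square), "cx", "cy" (the principal point, pixels), "D" ([k1, k2, p1, p2, k3] as OpenCV has them; the pictures are not rectified), "rvec" (rotation vector, rad) and "tvec" (3), from world to camera coordinates, as OpenCV has them. Camera axes: x right, y down, z forward; pixel columns grow to the right and rows downward; lengths in m; the calibration is good to about 2 mm. A picture is of the moment at which its call begins. calibration takes no time and is no camera call.
- sign_off(): hands the job in; it is judged then, once.
The state is a dict: "time": time; "q": joint angles; "qvel": joint speeds; "joint_efforts": joint torques, N m; "tcp_pos": TCP position; "eef_rot": TCP orientation; "ft_force": force on the tool from outside, world axes, zero at the start; "torque": the same for the moment, N m; "opening": opening from 0.0 (shut) to 1.0 (fully open); "grip_force": force on a finger pad.
Only numpy, scipy, OpenCV 4.12 (cv2) and the standard library are available. Lean on these libraries where they do the work, as an engineer would, in place of code of your own. Each camera call takes 0.05 s, during which the arm holds its last target. There are 200 camera calls.

## Working session

There is one attempt and no reset: what is moved stays moved. The work goes in short steps, Python scripts to look and compute and a tool call to move; the robot and the scene stay as the last step left them, time stands still between calls to the robot, and variables do not carry over. Pictures are saved under pics/ and viewed, at most 12 in all, crops included, and the job is handed in when it is done.

Besides the shell and the picture viewer there is one more tool, called after "Request:" by a JSON object that holds its "method" and its "body", one argument or row to a line. jog_arm: Moves the arm, as the interface text tells. Its arguments: {"type":"object","properties":{"series":{"type":"array"},"squeeze":{"type":"number"}},"required":["series"]}

```bash
mkdir -p pics
python3 - <<'E'
from station import env, eyes
import cv2
for n in ("top","side"):
    cv2.imwrite(f"pics/{n}0.png",cv2.cvtColor(eyes.camera(n),cv2.COLOR_RGB2BGR)); print(n,eyes.calibration(n))
print(env.sense())
E
```

```text
top {'vertical_fov': 45.54754861082793, 'cx': 250.99566638615798, 'cy': 193.4613475430815, 'D': array([0.06415148, 0.        , 0.        , 0.        , 0.        ]), 'rvec': array([ 2.11573506, -2.13352802,  0.15606511]), 'tvec': array([-0.00722808,  0.60711548,  1.21268585])}
side {'vertical_fov': 52.05113533083814, 'cx': 252.42212198604193, 'cy': 199.72480897930433, 'D': array([-0.08624415,  0.        ,  0.        ,  0.        ,  0.        ]), 'rvec': array([ 0.46396385, -2.73044469,  1.19819152]), 'tvec': array([0.54682354, 0.25073032, 1.11373763])}
{'time': 0.1, 'q': array([-8.86934187e-01,  3.59282562e-01,  1.11194411e-02, -3.13349008e-04,
       -1.22413790e+00, -2.88105001e-01]), 'qvel': array([-0.00095081, -0.00172735,  0.00215559,  0.00088943,  0.00024388,
        0.00232062]), 'joint_efforts': array([-1.30785924e-03, -5.84163344e+01,  2.93750417e+01,  7.01565877e+00,
        1.01567965e-02, -6.07042148e-05]), 'tcp_pos': array([ 0.26000652, -0.62240419,  0.22572317]), 'eef_rot': array([ 6.17353485e-01, -3.07988554e+00, -2.30574992e-03]), 'ft_force': array([0.06258149, 0.72561129, 0.23244874]), 'torque': array([ 0.00800218, -0.00555936, -0.03519761]), 'grip_force': 0.0, 'opening': 0.9975768268985847}
```

View pics/top0.png

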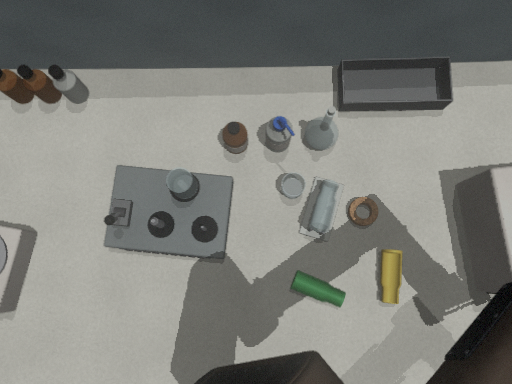

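View pics/side0.png

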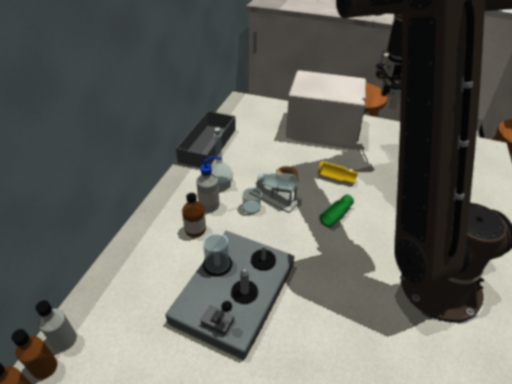

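The top view shows the dryer around (170,212), with its lever at (112,218), free seats at (160,224) and (204,229), and the bottle on its cradle at (323,207). In the side view the tall peg is at (244,285), the seat nearest the lever. I'll enlarge both regions.

```bash
cat > h.py <<'E'
import numpy as np, cv2
from station import env, eyes
from scipy.spatial.transform import Rotation as R
def cal(n):
    c=eyes.calibration(n); f=192/np.tan(np.radians(c['vertical_fov'])/2)
    return np.array([[f,0,c['cx']],[0,f,c['cy']],[0,0,1]]),c['D'],c['rvec'],c['tvec']
def ray(n,p):
    K,D,r,t=cal(n); u=cv2.undistortPoints(np.array([[p]],float),K,D)[0,0]
    M=R.from_rotvec(r).as_matrix(); d=M.T@[u[0],u[1],1]; return -M.T@t,d/np.linalg.norm(d)
def onz(n,p,z):
    o,d=ray(n,p); return o+d*(z-o[2])/d[2]
def proj(n,P):
    K,D,r,t=cal(n); return cv2.projectPoints(np.atleast_2d(np.array(P,float)),r,t,K,D)[0][:,0]
def tri(p,q):
    a,d=ray("top",p); b,e=ray("side",q); s=np.linalg.lstsq(np.c_[d,-e],b-a,rcond=None)[0]
    x,y=a+d*s[0],b+e*s[1]; return (x+y)/2,np.linalg.norm(x-y)
def crop(n,x0,y0,w,h,s,f):
    im=eyes.camera(n)[y0:y0+h,x0:x0+w]
    cv2.imwrite("pics/"+f,cv2.cvtColor(cv2.resize(im,None,fx=s,fy=s,interpolation=cv2.INTER_CUBIC),cv2.COLOR_RGB2BGR))
E
python3 - <<'E'
from h import *
def one(n,b,s): 
    x,y,w,h=b; return cv2.resize(eyes.camera(n)[y:y+h,x:x+w],None,fx=s,fy=s,interpolation=cv2.INTER_CUBIC)
a=np.hstack([one("top",(100,160,140,105),4),one("top",(295,170,60,105),4)])
b=np.hstack([one("side",(160,225,140,130),4),one("side",(235,155,60,130),4)])
for n,i in(("a",a),("b",b)): cv2.imwrite(f"pics/{n}1.png",i[...,::-1])
# dryer seats: black discs
g=eyes.camera("top").max(2)
m=(g<32).astype(np.uint8); k,l,s,c=cv2.connectedComponentsWithStats(m[160:265,100:240])
for i in range(1,k):
    if s[i,4]>30: print(s[i],c[i]+[100,160])
E
```

```text
(no output)
```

View pics/a1.png

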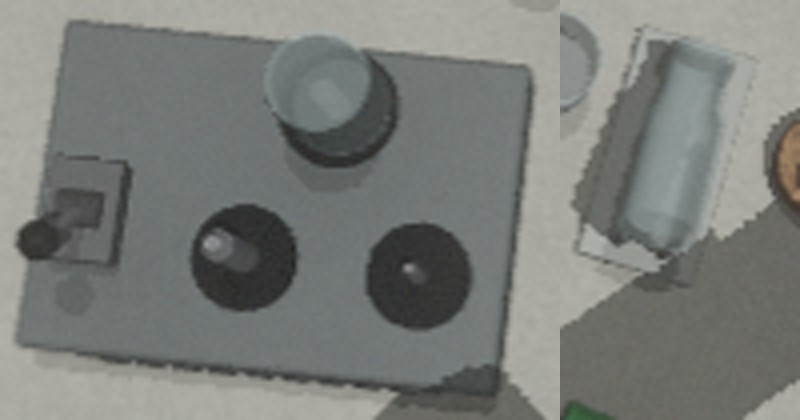

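View pics/b1.png

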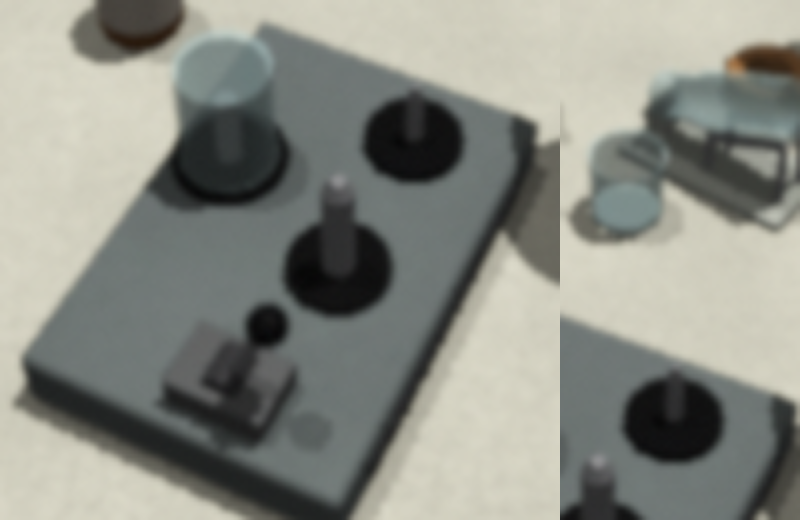

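The crops show the thick, tall peg in the seat nearest the lever: seat centre at top (161,224) and side (244.5,292). The lever ball is at top (109.5,219.5) and side (226.5,306). The bottle's mouth points to the top of the top view, away from the robot, and the cradle base corners are visible.

Run:
```python
from h import *
np.set_printoptions(precision=4,suppress=True)
T=lambda x,y:np.array([100+(x+.5)/4-.5,160+(y+.5)/4-.5])
S=lambda x,y:np.array([160+(x+.5)/4-.5,225+(y+.5)/4-.5])
C=lambda x,y:np.array([295+(x-560+.5)/4-.5,170+(y+.5)/4-.5])
for n,a,b,z in(("thick",T(244,257),S(338,268),.058),("thin",T(418,276),S(413,138),.058),("ball",T(39,238),S(267,325),.142)):
    print(n,onz("top",a,z),onz("side",b,z),*tri(a,b))
c=[onz("top",T(*p),.05) for p in((70,20),(528,66),(497,392),(18,345))]
print("dryer",np.mean(c,0),[np.linalg.norm(c[i]-c[i-1]) for i in range(4)])
d1=(c[0]-c[3])+(c[1]-c[2]); print("yaw",np.degrees(np.arctan2(d1[1],d1[0])))
c=[onz("top",C(*p),.01) for p in((640,25),(758,58),(690,285),(575,252))]
print("cradle",np.mean(c,0),[np.linalg.norm(c[i]-c[i-1]) for i in range(4)])
d1=(c[0]-c[3])+(c[1]-c[2]); print("yaw",np.degrees(np.arctan2(d1[1],d1[0])))
for n,(x,y,w,h) in(("top",(305,172,40,70)),):
    im=eyes.camera(n).astype(int)[y:y+h,x:x+w]; m=((im[...,2]-im[...,0])>8).astype(np.uint8)
    m=cv2.morphologyEx(m,cv2.MORPH_OPEN,np.ones((3,3)))
    q=max(cv2.findContours(m,0,2)[0],key=cv2.contourArea); r=cv2.minAreaRect(q); print(n,r, m.sum())
    bp=cv2.boxPoints(r)+[x,y]; print([onz("top",p,.078) for p in bp])
    cv2.imwrite("pics/m.png",cv2.resize(m*255,None,fx=6,fy=6))
    # row midlines
    for j in range(0,h,4):
        k=np.flatnonzero(m[j]); 
        if len(k): print(j+y,k[0]+x,k[-1]+x)
```

```text
thick [0.5244 0.234  0.058 ] [0.5199 0.2384 0.058 ] [0.5232 0.2349 0.0523] 0.0037360288025947773
thin [0.5103 0.1154 0.058 ] [0.507  0.1183 0.058 ] [0.5092 0.1157 0.0544] 0.0028721460187183497
ball [0.5292 0.3457 0.142 ] [0.5255 0.3421 0.142 ] [0.5268 0.3441 0.1453] 0.004216177832258068
dryer [0.5622 0.213  0.05  ] [np.float64(0.22703165880543644), np.float64(0.3222311517019753), np.float64(0.22539678416838033), np.float64(0.32664277268663305)]
yaw -5.851176893005522
cradle [ 0.57   -0.2092  0.01  ] [np.float64(0.16943319062906048), np.float64(0.08634748305090219), np.float64(0.1691346400399225), np.float64(0.08267906190064177)]
yaw -17.857278712659465
top ((18.346153259277344, 33.76923370361328), (12.74754810333252, 38.63488006591797), 11.309932708740234) 311
[array([ 0.5198, -0.1782,  0.078 ]), array([ 0.6221, -0.2015,  0.078 ]), array([ 0.6149, -0.2348,  0.078 ]), array([ 0.5129, -0.211 ,  0.078 ])]
188 326 329
192 324 329
196 325 328
200 320 327
204 321 326
208 319 329
212 316 324
216 316 325
220 314 325
224 316 319
```

```bash
cat > plan.py <<'E'
from h import *
import json
def frame(head,dip):
    "tool z at heading (deg) and dip below level (deg); y level, to the left of heading"
    h,d=np.radians([head,dip]); y=np.array([-np.sin(h),np.cos(h),0])
    z=np.array([np.cos(d)*np.cos(h),np.cos(d)*np.sin(h),-np.sin(d)])
    return R.from_matrix(np.c_[np.cross(y,z),y,z])
def rows(wp,grip,start=None):
    "wp: list of (pos, Rotation, n rows); prints rounded rows in calls of 8"
    s=env.sense(); p,r=start or (np.array(s['tcp_pos']),R.from_rotvec(s['eef_rot'])); out=[]
    for P,Q,n in wp:
        p0,r0=p.copy(),r; w=(r0.inv()*Q).as_rotvec()
        for k in range(1,n+1):
            pk=p0+(P-p0)*k/n; rk=r0*R.from_rotvec(w*k/n)
            t=np.round(np.degrees((r.inv()*rk).as_rotvec())*2)/2; d=np.round(r.inv().apply(pk-p)*1e3)
            p=p+r.apply(d/1e3); r=r*R.from_rotvec(np.radians(t)); out.append([*map(float,t),*map(float,d),grip])
    for i in range(0,len(out),8): print(json.dumps(out[i:i+8]).replace('.0,',','))
    print("end",p.round(4),r.as_rotvec().round(3),"max",np.abs(out).max(0)); return p,r
def log():
    s=env.sense(); open("log.jsonl","a").write(json.dumps([list(s['q']),list(s['tcp_pos']),list(s['eef_rot'])])+"\n"); return s
B=np.array([.569,-.208,.076]); HB=-17.9; a=np.array([np.cos(np.radians(HB))*np.cos(np.radians(20)),np.sin(np.radians(HB))*np.cos(np.radians(20)),-np.sin(np.radians(20))])
RG=frame(HB,70); tz=RG.as_matrix()[:,2]; G=B-.04*a+.019*tz
SEAT=np.array([.523,.234,.058])
E
python3 - <<'E'
from plan import *
log(); print(G,tz)
rows([(G-.11*tz,RG,16)],0)
E
```

```text
[ 0.53941558 -0.19844449  0.07182665] [ 0.32546445 -0.10512215 -0.93969262]
[[0.5, -1, 2.5, -25, 19, 3, 0], [0.5, -1.5, 2.5, -23, 21, 4, 0], [0.5, -1, 2.5, -23, 21, 4, 0], [0.5, -1.5, 2.5, -21, 22, 4, 0], [0, -1, 2.5, -21, 24, 4, 0], [0.5, -1, 2.5, -19, 24, 5, 0], [0.5, -1.5, 2.5, -18, 25, 5, 0], [0.5, -1, 2.5, -17, 26, 5, 0]]
[[0.5, -1.5, 2.5, -16, 27, 5, 0], [0.5, -1, 2.5, -15, 27, 5, 0], [0.5, -1, 2.5, -13, 28, 6, 0], [0.5, -1.5, 2.5, -11, 28, 5, 0], [0.5, -1, 2.5, -11, 30, 5, 0], [0, -1, 2.5, -9, 29, 6, 0], [0.5, -1.5, 2.5, -7, 30, 5, 0], [0.5, -1, 2.5, -7, 30, 5, 0]]
end [ 0.5038 -0.1874  0.1756] [ 0.431  2.765 -0.074] max [ 0.5  1.5  2.5 25.  30.   6.   0. ]
```

Request:
{"method": "jog_arm", "body": {
  "series": [
    [[0.5,-1,2.5,-25,19,3,0],[0.5,-1.5,2.5,-23,21,4,0],[0.5,-1,2.5,-23,21,4,0],[0.5,-1.5,2.5,-21,22,4,0],[0,-1,2.5,-21,24,4,0],[0.5,-1,2.5,-19,24,5,0],[0.5,-1.5,2.5,-18,25,5,0],[0.5,-1,2.5,-17,26,5,0]]
  ]
}}

```text
time: 1.07
tcp_pos: [0.382, -0.4036, 0.2007]
eef_rot: [-0.064, 2.965, -0.04]
ft_force: [0.8, -0.4, -0.5]
opening: 1.002
grip_force: 0.0
```

```bash
python3 -c "
from plan import *
log()"
```

Request:
{"method": "jog_arm", "body": {
  "series": [
    [[0.5,-1.5,2.5,-16,27,5,0],[0.5,-1,2.5,-15,27,5,0],[0.5,-1,2.5,-13,28,6,0],[0.5,-1.5,2.5,-11,28,5,0],[0.5,-1,2.5,-11,30,5,0],[0,-1,2.5,-9,29,6,0],[0.5,-1.5,2.5,-7,30,5,0],[0.5,-1,2.5,-7,30,5,0]]
  ]
}}

```text
time: 1.73
tcp_pos: [0.5029, -0.1882, 0.1763]
eef_rot: [0.428, 2.764, -0.073]
ft_force: [-0.7, -1.6, -0.3]
opening: 1.003
grip_force: 0.0
```

Run:
```python
from plan import *
s=log(); print(s['q'],s['tcp_pos'],s['eef_rot'],s['time'])
crop("top",275,150,100,100,6,"c2.png")
rows([(G,RG,8)],0)
```

```text
[ 0.09563807 -0.028361   -0.74652331  0.25689068 -0.54547855 -2.17330061] [ 0.50290683 -0.18817585  0.1763029 ] [ 0.42834605  2.76446634 -0.07260918] 1.7333
[[0, -0, -0, 0, -0, 14, 0], [0, -0, -0, 0, -0, 14, 0], [0, -0, -0, 0, -1, 13, 0], [0, -0, -0, 0, 0, 14, 0], [0, -0, -0, 1, -0, 14, 0], [0, -0, -0, -0, -0, 14, 0], [0, -0, -0, -0, -1, 14, 0], [0, -0, -0, -0, 0, 13, 0]]
end [ 0.5391 -0.1985  0.0723] [ 0.44   2.761 -0.071] max [ 0.  0.  0.  1.  1. 14.  0.]
```

View pics/c2.png

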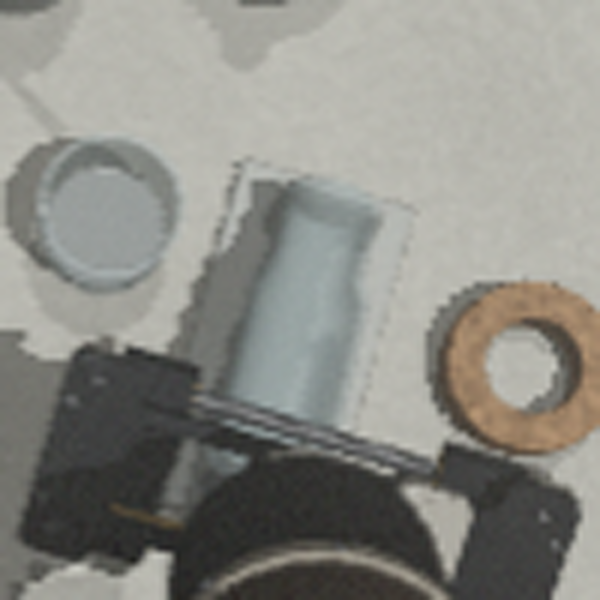

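The crop shows the fingers straddling the bottle axis: fingertips at (200,395) and (440,465), body at about x 232–352. After correcting for parallax they line up, so I'll descend and close.

Request:
{"method": "jog_arm", "body": {
  "series": [
    [[0,0,0,0,0,14,0],[0,0,0,0,0,14,0],[0,0,0,0,-1,13,0],[0,0,0,0,0,14,0],[0,0,0,1,0,14,0],[0,0,0,0,0,14,0],[0,0,0,0,-1,14,0],[0,0,0,0,0,13,0]]
  ]
}}

```text
time: 2.45
tcp_pos: [0.5372, -0.2025, 0.0717]
eef_rot: [0.425, 2.767, -0.073]
ft_force: [0.2, -1.2, 1.2]
opening: 1.001
grip_force: 0.0
```

```bash
cat > kin.py <<'E'
from plan import *
from scipy.optimize import least_squares
def fk(q,k,s):
    # k: a1,h1,L2,fx,fz(elbow),fx2(forearm),lat,tool L, post-q4 lateral ; s: signs for q4,q5/q6
    a1,h1,L2,u,fx,lat,Lt,l2=k
    e=lambda ax,t:R.from_rotvec(np.array(ax)*t)
    r=e([0,0,1.],q[0]); p=r.apply([a1,0,h1])
    r=r*e([0,1.,0],q[1]); p=p+r.apply([0,0,L2])
    r=r*e([0,-1.,0],q[2]); p=p+r.apply([fx,lat,u])
    r=r*e([s[0]*1.,0,0],q[3]); p=p+r.apply([0,l2,0])
    r=r*e([0,-1.,0],q[4])
    r=r*e([s[1]*1.,0,0],q[5]); p=p+r.apply([Lt,0,0])
    return p,r
def load(): 
    L=[json.loads(l) for l in open("log.jsonl")]; return L
def fit():
    best=None
    for s in((1,1),(1,-1),(-1,1),(-1,-1)):
        L=load(); r=[fk(q,np.ones(8),s)[1].inv()*R.from_rotvec(e) for q,p,e in L]
        M=R.concatenate(r).mean(); er=max((x.inv()*M).magnitude() for x in r)
        f=least_squares(lambda k:np.r_[np.concatenate([fk(q,k,s)[0]-p for q,p,e in L]),1e-4*(k-[0,.4,.4,0,.5,-.19,.25,0])],[0,.4,.4,0,.5,-.19,.25,0])
        if best is None or er<best[3]: best=(f.x,s,M,er,f.cost)
    return best
if __name__=="__main__":
    b=fit(); print(b[0],b[1],"tool",b[2].as_rotvec(),"rot err",b[3],"pos",(b[4]*2)**.5)
E
python3 - <<'E'
from kin import *
s=log(); print(s['q'],s['tcp_pos'])
b=fit(); print(b[0].round(4),b[1],"tool",b[2].as_rotvec(),"rot err",b[3],"pos",(b[4]*2)**.5)
E
```

```text
[-0.01352039  0.18291045 -0.91275338  0.59684505 -0.17278402 -2.4360541 ] [ 0.53723163 -0.20245159  0.0716768 ]
[ 0.      0.1988  0.6016  0.      0.4636 -0.      0.378  -0.1918] (-1, -1) tool [-1.20919958  1.20919958 -1.20919958] rot err 8.101585801848734e-16 pos 4.144039772838888e-05
```

Request:
{"method": "jog_arm", "body": {
  "series": [
    [[0,0,0,0,0,0,255],[0,0,0,0,0,0,255],[0,0,0,0,0,0,255],[0,0,0,0,0,0,255],[0,0,0,0,0,0,255],[0,0,0,0,0,0,255],[0,0,0,0,0,0,255],[0,0,0,0,0,0,255]]
  ],
  "squeeze": 40
}}

```text
time: 3.12
tcp_pos: [0.5381, -0.2019, 0.0736]
eef_rot: [0.423, 2.764, -0.073]
ft_force: [-0.9, 5.3, 5.4]
opening: 0.615
grip_force: 40.0
```

```bash
cat >> kin.py <<'E'
K=np.array([0,.1988,.6016,0,.4636,0,.378,-.1918]); 
LO=np.array([-3.07,-1.43,-1.02,-3.03,-3.05,-3.03]); HI=np.array([3.07,2.12,1.25,1.67,0,3.03]); V=np.array([2.39,2.39,3.01,3.14,3.14,3.14])
TM=R.from_rotvec([-1.2092,1.2092,-1.2092])
def ik(q,p,r):
    def f(x):
        a,b=fk(x,K,(-1,-1)); return np.r_[(a-p)*5,((b*TM).inv()*r).as_rotvec()]
    s=least_squares(f,np.clip(q,LO+1e-6,HI-1e-6),bounds=(LO,HI)); return s.x,np.abs(f(s.x)).max()
def check(wp,q=None,p=None,r=None,v=True):
    s=env.sense(); q=s['q'] if q is None else q
    p=np.array(s['tcp_pos']) if p is None else p; r=R.from_rotvec(s['eef_rot']) if r is None else r; bad=0
    for P,Q,n in wp:
        w=(r.inv()*Q).as_rotvec(); m=np.zeros(6); E=0
        for k in range(1,n+1):
            x,e=ik(q,p+(P-p)*k/n,r*R.from_rotvec(w*k/n)); m=np.maximum(m,abs(x-q)*12/V); E=max(E,e); q=x
        if v: print("q",q.round(2),"speed frac",m.round(2),"err",round(E,4),"turn/row",np.degrees(np.linalg.norm(w))/n)
        bad=max(bad,E,m.max()-.6); p,r=P,Q
    return bad,q
E
cat > go.py <<'E'
from kin import *
s=env.sense(); P0=np.array(s['tcp_pos']); R0=R.from_rotvec(s['eef_rot'])
def fin(phi,h): # bottle mouth h above seat
    Q=frame(phi,140); return SEAT+[0,0,.110+h]+.019*Q.as_matrix()[:,2],Q
def wps(phi):
    U=P0+[0,0,.16]; A,Q=fin(phi,.14)
    mid=(U+A)/2+[-.02,0,.05]; rm=R0*R.from_rotvec((R0.inv()*Q).as_rotvec()/2)
    return [(U,R0,12),(mid,rm,16),(A,Q,16),(fin(phi,.0)[0],Q,16)]
E
python3 - <<'E'
from go import *
print("axis in tool",R0.inv().apply(a))
for phi in(-90,-60,-45,-30,-15,0,15,30,45,60): print(phi,check(wps(phi),v=False))
E
```

```text
axis in tool [-0.76655594 -0.00894292  0.64211526]
-90 (np.float64(0.011039063861835051), array([ 0.12638203,  0.32512473, -0.19921571, -0.98145667, -1.1533897 ,
       -2.79168589]))
-60 (np.float64(3.6804059799777633e-10), array([ 0.19469105,  0.50351481,  0.05374958, -0.81269944, -1.51414317,
       -2.59374146]))
-45 (np.float64(5.119935031494549e-10), array([ 0.25593052,  0.58171784,  0.16891706, -0.72649902, -1.6674848 ,
       -2.48863184]))
-30 (np.float64(3.7201408620290977e-10), array([ 0.32891721,  0.65019463,  0.26645907, -0.63380857, -1.79959913,
       -2.37008718]))
-15 (np.float64(1.4044015950176458e-10), array([ 0.41066162,  0.7066785 ,  0.33760862, -0.52931697, -1.90395789,
       -2.23289418]))
0 (np.float64(2.212211225233123e-10), array([ 0.49844843,  0.7484287 ,  0.37326337, -0.40912018, -1.97197537,
       -2.07507544]))
15 (np.float64(3.2249804216011313e-10), array([ 0.58935278,  0.77249662,  0.36618013, -0.27392153, -1.99567952,
       -1.90114693]))
30 (np.float64(2.493317496909952e-10), array([ 0.680519  ,  0.7765309 ,  0.31398488, -0.13039634, -1.97174792,
       -1.72328962]))
45 (np.float64(1.1574585734308586e-10), array([ 0.76991628,  0.75988   ,  0.22022808,  0.01254915, -1.90372527,
       -1.5567433 ]))
60 (np.float64(8.48182635238004e-11), array([ 0.85639289,  0.723957  ,  0.09205292,  0.1497411 , -1.80002154,
       -1.41300374]))
```

Run:
```python
from go import *
w=wps(0)[:3]; w=[(w[0][0],w[0][1],16),(w[1][0],w[1][1],16),(w[2][0],w[2][1],16)]
print(check(w)); rows(w,255)
```

```text
q [ 0.06 -0.02 -0.57  0.19 -0.7  -2.06] speed frac [0.13 0.07 0.16 0.42 0.21 0.34] err 0.0 turn/row 0.0
q [ 0.35  0.2   0.   -0.09 -1.62 -2.08] speed frac [0.13 0.1  0.14 0.07 0.26 0.02] err 0.0 turn/row 2.244396400707409
q [ 0.49  0.65  0.53 -0.47 -2.21 -2.2 ] speed frac [0.06 0.14 0.15 0.12 0.14 0.06] err 0.0 turn/row 2.244396400707408
(np.float64(1.474630417774847e-09), array([ 0.49254339,  0.64840217,  0.53255308, -0.46808953, -2.2095093 ,
       -2.19571263]))
[[0, 0, 0, -3, 0, -9, 255], [0, 0, 0, -4, 0, -10, 255], [0, 0, 0, -3, 0, -9, 255], [0, 0, 0, -4, 0, -10, 255], [0, 0, 0, -3, 0, -9, 255], [0, 0, 0, -3, 0, -9, 255], [0, 0, 0, -4, 0, -10, 255], [0, 0, 0, -3, 0, -9, 255]]
[[0, 0, 0, -4, 0, -10, 255], [0, 0, 0, -3, 0, -9, 255], [0, 0, 0, -4, 0, -9, 255], [0, 0, 0, -3, 0, -10, 255], [0, 0, 0, -3, 0, -9, 255], [0, 0, 0, -4, 0, -10, 255], [0, 0, 0, -3, 0, -9, 255], [0, 0, 0, -4, 0, -9, 255]]
[[0, 2, -0.5, 4, 12, -7, 255], [0.5, 2.5, -0.5, 4, 13, -7, 255], [-0, 2, -0.5, 5, 12, -6, 255], [0, 2, -0.5, 4, 13, -7, 255], [0.5, 2.5, -1, 5, 12, -6, 255], [-0, 2, -0.5, 4, 13, -6, 255], [
[... 213 characters left out ...]
5], [0, 2.5, -0.5, 6, 13, -5, 255], [0.5, 2, -0.5, 5, 13, -5, 255], [-0, 2, -0.5, 6, 12, -5, 255]]
[[0, 2, -0.5, 2, 14, 1, 255], [0.5, 2.5, -0.5, 1, 13, 1, 255], [-0, 2, -0.5, 1, 14, 1, 255], [0, 2, -0.5, 1, 13, 1, 255], [0, 2.5, -1, 1, 14, 1, 255], [0.5, 2, -0.5, 1, 14, 1, 255], [0, 2.5, -0.5, -0, 13, 1, 255], [0, 2, -0.5, 0, 14, 1, 255]]
[[0.5, 2, -0.5, 0, 14, 1, 255], [-0, 2.5, -0.5, 0, 13, 1, 255], [0, 2, -0.5, 0, 14, 1, 255], [0, 2, -0.5, -0, 14, 1, 255], [0.5, 2.5, -0.5, -1, 13, 0, 255], [0, 2, -1, -0, 14, 1, 255], [0, 2, -0.5, -1, 14, 1, 255], [0.5, 2.5, -0.5, -1, 13, 0, 255]]
end [0.5086 0.2337 0.2962] [ 4.000e-03 -2.267e+00  2.000e-03] max [  0.5   2.5   1.    6.   14.   10.  255. ]
```

Request:
{"method": "jog_arm", "body": {
  "series": [
    [[0,0,0,-3,0,-9,255],[0,0,0,-4,0,-10,255],[0,0,0,-3,0,-9,255],[0,0,0,-4,0,-10,255],[0,0,0,-3,0,-9,255],[0,0,0,-3,0,-9,255],[0,0,0,-4,0,-10,255],[0,0,0,-3,0,-9,255]]
  ]
}}

```text
time: 3.78
tcp_pos: [0.5359, -0.2024, 0.1522]
eef_rot: [0.426, 2.768, -0.074]
ft_force: [0.2, 0.4, -2.3]
opening: 0.612
grip_force: 40.0
```

Request:
{"method": "jog_arm", "body": {
  "series": [
    [[0,0,0,-4,0,-10,255],[0,0,0,-3,0,-9,255],[0,0,0,-4,0,-9,255],[0,0,0,-3,0,-10,255],[0,0,0,-3,0,-9,255],[0,0,0,-4,0,-10,255],[0,0,0,-3,0,-9,255],[0,0,0,-4,0,-9,255]]
  ]
}}

```text
time: 4.45
tcp_pos: [0.5364, -0.2026, 0.2318]
eef_rot: [0.426, 2.769, -0.073]
ft_force: [0.5, 0.9, -3.1]
opening: 0.618
grip_force: 40.0
```

Request:
{"method": "jog_arm", "body": {
  "series": [
    [[0,2,-0.5,4,12,-7,255],[0.5,2.5,-0.5,4,13,-7,255],[0,2,-0.5,5,12,-6,255],[0,2,-0.5,4,13,-7,255],[0.5,2.5,-1,5,12,-6,255],[0,2,-0.5,4,13,-6,255],[0,2,-0.5,5,12,-6,255],[0,2.5,-0.5,5,13,-6,255]]
  ]
}}

```text
time: 5.12
tcp_pos: [0.5194, -0.0922, 0.2724]
eef_rot: [0.358, 3.089, -0.054]
ft_force: [-0.1, 0.1, -3.1]
opening: 0.612
grip_force: 40.0
```

Request:
{"method": "jog_arm", "body": {
  "series": [
    [[0.5,2,-0.5,5,12,-6,255],[0,2,-0.5,5,13,-6,255],[0,2.5,-0.5,6,13,-5,255],[0.5,2,-0.5,5,12,-5,255],[0,2,-1,5,13,-5,255],[0,2.5,-0.5,6,13,-5,255],[0.5,2,-0.5,5,13,-5,255],[0,2,-0.5,6,12,-5,255]]
  ]
}}

```text
time: 5.78
tcp_pos: [0.502, 0.0165, 0.3136]
eef_rot: [-0.225, -2.864, 0.04]
ft_force: [0.1, -0.1, -2.6]
opening: 0.618
grip_force: 40.0
```

Request:
{"method": "jog_arm", "body": {
  "series": [
    [[0,2,-0.5,2,14,1,255],[0.5,2.5,-0.5,1,13,1,255],[0,2,-0.5,1,14,1,255],[0,2,-0.5,1,13,1,255],[0,2.5,-1,1,14,1,255],[0.5,2,-0.5,1,14,1,255],[0,2.5,-0.5,0,13,1,255],[0,2,-0.5,0,14,1,255]]
  ]
}}

```text
time: 6.45
tcp_pos: [0.5055, 0.1254, 0.3034]
eef_rot: [-0.105, -2.564, 0.013]
ft_force: [-1.1, -0.8, -3.8]
opening: 0.617
grip_force: 40.0
```

Request:
{"method": "jog_arm", "body": {
  "series": [
    [[0.5,2,-0.5,0,14,1,255],[0,2.5,-0.5,0,13,1,255],[0,2,-0.5,0,14,1,255],[0,2,-0.5,0,14,1,255],[0.5,2.5,-0.5,-1,13,0,255],[0,2,-1,0,14,1,255],[0,2,-0.5,-1,14,1,255],[0.5,2.5,-0.5,-1,13,0,255]]
  ]
}}

```text
time: 7.12
tcp_pos: [0.5085, 0.2341, 0.2948]
eef_rot: [0.004, -2.262, -0.001]
ft_force: [1.2, 0.8, -2.5]
opening: 0.614
grip_force: 40.0
```

Run:
```python
from h import *
def one(n,b,s): 
    x,y,w,h=b; return cv2.resize(eyes.camera(n)[y:y+h,x:x+w],None,fx=s,fy=s,interpolation=cv2.INTER_CUBIC)
cv2.imwrite("pics/d.png",np.hstack([one("top",(100,150,100,140),4),one("side",(200,190,100,140),4)])[...,::-1])
s=env.sense(); print(s['tcp_pos'],s['eef_rot'],s['ft_force'],s['time'])
```

```text
[0.50828853 0.23530076 0.29195499] [ 4.26284392e-03 -2.25743067e+00  1.40302970e-03] [-0.32158286  0.08421962 -4.72129119] 7.2167
```

View pics/d.png

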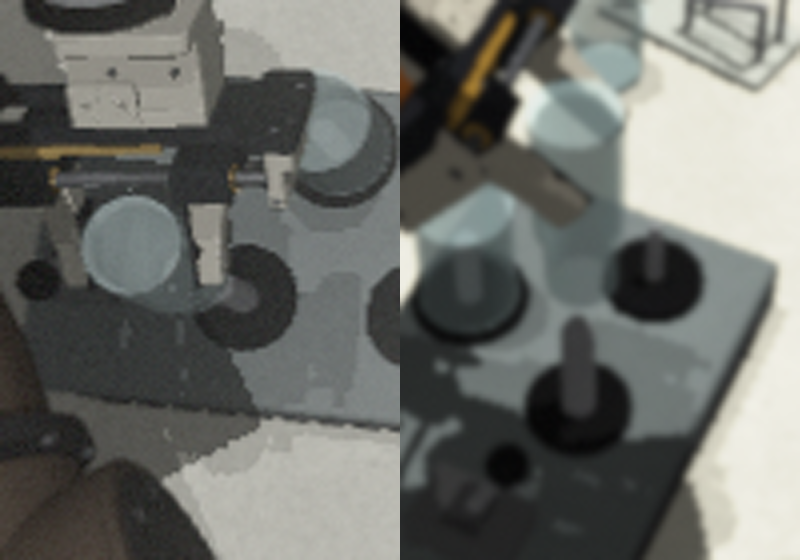

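The bottle is held mouth down above the thick peg. Its closed end is at top (133,211) and side (244,218), and its mouth is at side (245.5,260.5). I'll compare these with the predicted positions.

Run:
```python
from plan import *
np.set_printoptions(precision=4,suppress=True)
s=env.sense(); r=R.from_rotvec(s['eef_rot']); g=s['tcp_pos']+r.apply([0,0,-.019]); ax=r.apply([-.766,0,.643]); print("grasp",g,"axis",ax)
bt=g-.03*ax; mo=g+.11*ax; pt=SEAT+[0,0,.09]
for n in("top","side"): print(n,proj(n,[bt,mo,pt,SEAT]))
print(tri((132.9,211.1),(243.6,217.6)), onz("top",(132.9,211.1),bt[2]),onz("side",(243.6,217.6),bt[2]),onz("side",(245.2,260.2),mo[2]))
# peg tip and mouth in the pictures
print("pegtip", onz("side",(244.1,270.6),.146), onz("top",(153,220.4),.148))
for n,(x,y,w,h) in(("top",(115,190,45,40)),("side",(225,205,40,65))):
    im=eyes.camera(n).astype(int)[y:y+h,x:x+w]; m=(im[...,2]-im[...,0]>6)
    for j in range(0,h,3):
        k=np.flatnonzero(m[j]); print(y+j,(k[0]+x,k[-1]+x,len(k)) if len(k) else None,end=' ')
    print()
```

```text
grasp [0.523  0.2353 0.304 ] axis [-0.0117  0.0004 -1.    ]
top [[131.8001 211.3113]
 [147.8633 219.3565]
 [152.88   220.8479]
 [160.5984 224.3957]]
side [[242.4886 216.5953]
 [243.5698 257.9949]
 [243.3775 269.1542]
 [243.5946 289.9753]]
(array([0.5229, 0.2338, 0.3301]), np.float64(0.002864821566279959)) [0.5238 0.233  0.334 ] [0.52   0.2374 0.334 ] [0.5157 0.2404 0.194 ]
pegtip [0.5203 0.2362 0.146 ] [0.5241 0.2337 0.148 ]
190 None 193 None 196 None 199 (np.int64(130), np.int64(135), 5) 202 (np.int64(124), np.int64(141), 18) 205 (np.int64(122), np.int64(144), 23) 208 (np.int64(120), np.int64(145), 26) 211 (np.int64(120), np.int64(145), 26) 214 (np.int64(121), np.int64(146), 25) 217 (np.int64(122), np.int64(143), 22) 220 (np.int64(124), np.int64(144), 20) 223 (np.int64(129), np.int64(153), 12) 226 (np.int64(137), np.int64(146), 7) 229 None 
205 (np.int64(248), np.int64(259), 12) 208 (np.int64(251), np.int64(259), 9) 211 (np.int64(237), np.int64(256), 18) 214 (np.int64(236), np.int64(252), 17) 217 (np.int64(234), np.int64(254), 21) 220 (np.int64(233), np.int64(254), 22) 223 (np.int64(235), np.int64(253), 19) 226 (np.int64(236), np.int64(243), 7) 229 None 232 None 235 (np.int64(252), np.int64(252), 1) 238 (np.int64(225), np.int64(252), 5) 241 (np.int64(225), np.int64(254), 12) 244 (np.int64(225), np.int64(256), 21) 247 (np.int64(225), np.int64(260), 36) 250 (np.int64(225), np.int64(255), 31) 253 (np.int64(225), np.int64(253), 28) 256 (np.int64(225), np.int64(252), 27) 259 (np.int64(225), np.int64(252), 23) 262 (np.int64(227), np.int64(251), 20) 265 (np.int64(225), np.int64(250), 14) 268 (np.int64(225), np.int64(252), 9)
```

Run:
```python
from go import *
def f(h):
    Q=frame(0,140.5); return SEAT+[0,0,.110+h]+.019*Q.as_matrix()[:,2],Q
w=[(*f(.10),8),(*f(.025),8)]
print(check(w)[0]); rows(w,255)
```

```text
q [ 0.49  0.68  0.48 -0.45 -2.15 -2.16] speed frac [0.   0.02 0.03 0.01 0.03 0.02] err 0.0 turn/row 0.023663428170683187
q [ 0.5   0.73  0.4  -0.42 -2.02 -2.09] speed frac [0.   0.04 0.05 0.02 0.06 0.03] err 0.0 turn/row 0.0
8.548717289613705e-14
[[-0, 0, 0, -4, 0, 3, 255], [-0, 0, 0, -3, 0, 3, 255], [-0, 0, 0, -4, 0, 3, 255], [-0, 0, 0, -3, 0, 3, 255], [-0, 0, 0, -4, 0, 3, 255], [-0, 0, 0, -4, 0, 3, 255], [-0, 0, 0, -3, 1, 3, 255], [-0, 0, 0, -4, -0, 3, 255]]
[[-0, 0, 0, -7, -0, 6, 255], [-0, 0, 0, -7, -0, 6, 255], [-0, 0, 0, -8, -0, 6, 255], [-0, 0, 0, -7, -0, 6, 255], [-0, 0, 0, -7, -0, 6, 255], [-0, 0, 0, -7, -0, 6, 255], [-0, 0, 0, -7, -0, 6, 255], [-0, 0, 0, -8, -0, 6, 255]]
end [0.5088 0.2344 0.1808] [ 3.000e-03 -2.262e+00  2.000e-03] max [  0.   0.   0.   8.   1.   6. 255.]
```

Request:
{"method": "jog_arm", "body": {
  "series": [
    [[0,-0.5,0,-4,0,3,255],[0,-0.5,0,-3,0,3,255],[0,0,0,-4,0,3,255],[0,0,0,-3,0,3,255],[0,0,0,-4,0,3,255],[0,0,0,-4,0,3,255],[0,0,0,-3,1,3,255],[0,0,0,-4,0,3,255]]
  ]
}}

```text
time: 7.98
tcp_pos: [0.5093, 0.2339, 0.2565]
eef_rot: [0.002, -2.281, 0.001]
ft_force: [0.1, -0.6, -2.4]
opening: 0.615
grip_force: 40.0
```

Run:
```python
from go import *
s=env.sense(); print(s['ft_force'],s['torque'],s['tcp_pos'],s['eef_rot'])
def f(h):
    Q=frame(0,139.7); return SEAT+[0,0,.110+h]+.019*Q.as_matrix()[:,2],Q
rows([(*f(.025),16)],255)
def one(n,b,s): 
    x,y,w,h=b; return cv2.resize(eyes.camera(n)[y:y+h,x:x+w],None,fx=s,fy=s,interpolation=cv2.INTER_CUBIC)
cv2.imwrite("pics/e.png",np.hstack([one("top",(110,180,75,75),5),one("side",(205,210,75,75),5)])[...,::-1])
```

```text
[ 0.14881594 -0.55077445 -2.37274802] [ 0.01433317 -3.27115323 -0.02241934] [0.50930945 0.23394443 0.25646046] [ 1.53575817e-03 -2.28058012e+00  1.32490426e-03]
[[-0, 0, 0, -4, 0, 3, 255], [-0, 0, 0, -3, 0, 3, 255], [-0, 0, 0, -4, 0, 3, 255], [-0, 0, 0, -3, 0, 3, 255], [-0, 0, 0, -4, 0, 4, 255], [-0, 0, 0, -3, 0, 3, 255], [-0, 0, 0, -4, 0, 3, 255], [-0, 0, 0, -3, 0, 3, 255]]
[[-0, 0, 0, -4, 0, 3, 255], [-0, 0, 0, -4, 0, 3, 255], [-0, 0.5, 0, -3, 0, 3, 255], [-0, -0, 0, -4, 0, 3, 255], [-0, -0, 0, -3, 0, 4, 255], [-0, -0, 0, -4, 0, 3, 255], [-0, -0, 0, -3, 0, 3, 255], [-0, -0, 0, -4, 0, 3, 255]]
end [0.5083 0.2339 0.1806] [ 2.000e-03 -2.272e+00  1.000e-03] max [  0.    0.5   0.    4.    0.    4.  255. ]
```

View pics/e.png

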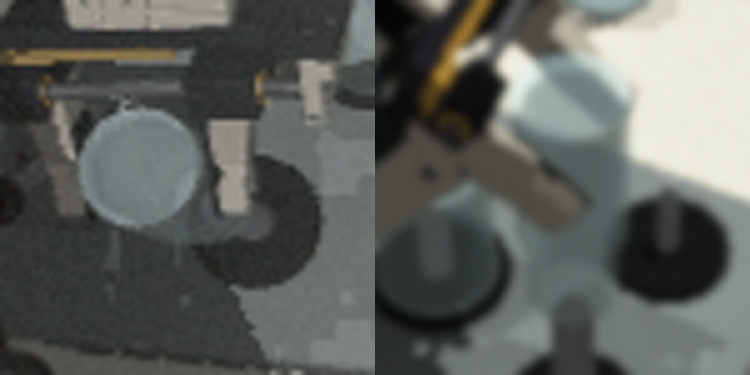

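The mouth (side crop, x 530–610) is centred over the peg tip at (573,300). I'll lower it now.

Request:
{"method": "jog_arm", "body": {
  "series": [
    [[0,0,0,-4,0,3,255],[0,0,0,-3,0,3,255],[0,0,0,-4,0,3,255],[0,0,0,-3,0,3,255],[0,0,0,-4,0,4,255],[0,0,0,-3,0,3,255],[0,0,0,-4,0,3,255],[0,0,0,-3,0,3,255]]
  ]
}}

```text
time: 8.75
tcp_pos: [0.5086, 0.2338, 0.2188]
eef_rot: [0.001, -2.281, 0.001]
ft_force: [-1.0, 0.1, -3.4]
opening: 0.614
grip_force: 40.0
```

Request:
{"method": "jog_arm", "body": {
  "series": [
    [[0,0.5,0,-4,0,3,255],[0,0,0,-4,0,3,255],[0,0,0,-3,0,3,255],[0,0,0,-4,0,3,255],[0,0,0,-3,0,4,255],[0,0,0,-4,0,3,255],[0,0,0,-3,0,3,255],[0,0,0,-4,0,3,255]]
  ]
}}

```text
time: 9.42
tcp_pos: [0.5082, 0.2338, 0.1809]
eef_rot: [0.002, -2.272, 0.001]
ft_force: [0.4, -0.0, -2.2]
opening: 0.617
grip_force: 40.0
```

Run:
```python
from go import *
s=env.sense(); print(s['ft_force'],s['torque'],s['tcp_pos'],s['eef_rot'])
def one(n,b,s): 
    x,y,w,h=b; return cv2.resize(eyes.camera(n)[y:y+h,x:x+w],None,fx=s,fy=s,interpolation=cv2.INTER_CUBIC)
cv2.imwrite("pics/f.png",np.hstack([one("top",(110,180,75,75),5),one("side",(205,230,75,75),5)])[...,::-1])
rows([(SEAT*[1,1,0]+[-.0145,0,.1592],frame(0,139.7),8)],255)
```

```text
[ 0.36310905 -0.01229438 -2.20064208] [-0.02090251 -3.30552715 -0.05489309] [0.50824753 0.23382027 0.18087499] [ 1.70950619e-03 -2.27220929e+00  1.30482163e-03]
[[-0, -0, 0, -2, 0, 2, 255], [-0, -0, 0, -2, 0, 1, 255], [-0, -0, 0, -2, 0, 2, 255], [-0, -0, 0, -2, 0, 2, 255], [-0, -0, 0, -2, 0, 1, 255], [-0, -0, 0, -2, 0, 2, 255], [-0, -0, 0, -2, 0, 1, 255], [-0, -0, 0, -2, 0, 2, 255]]
end [0.5083 0.2337 0.1596] [ 1.000e-03 -2.271e+00  2.000e-03] max [  0.   0.   0.   2.   0.   2. 255.]
```

View pics/f.png

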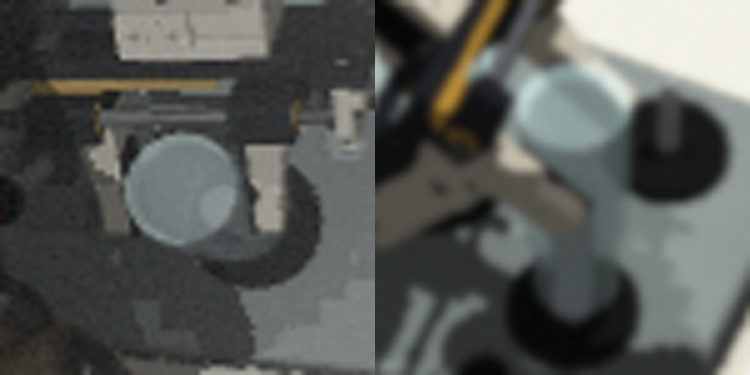

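The bottle is now over the peg with no side force. I'll approach the seat in short steps.

Request:
{"method": "jog_arm", "body": {
  "series": [
    [[0,0,0,-2,0,2,255],[0,0,0,-2,0,1,255],[0,0,0,-2,0,2,255],[0,0,0,-2,0,2,255],[0,0,0,-2,0,1,255],[0,0,0,-2,0,2,255],[0,0,0,-2,0,1,255]]
  ]
}}

```text
time: 10.1
tcp_pos: [0.5088, 0.2338, 0.1631]
eef_rot: [0.002, -2.272, 0.001]
ft_force: [-0.0, 0.1, -2.9]
opening: 0.615
grip_force: 40.0
```

Request:
{"method": "jog_arm", "body": {
  "series": [
    [[0,0,0,-0.8,0,0.6,255],[0,0,0,-0.8,0,0.6,255],[0,0,0,0,0,0,255]]
  ]
}}

```text
time: 10.35
tcp_pos: [0.509, 0.2338, 0.1612]
eef_rot: [0.001, -2.272, 0.002]
ft_force: [0.4, 0.1, -2.9]
opening: 0.616
grip_force: 40.0
```

Request:
{"method": "jog_arm", "body": {
  "series": [
    [[0,0,0,-0.8,0,0.6,255],[0,0,0,-0.8,0,0.6,255],[0,0,0,0,0,0,255]]
  ]
}}

```text
time: 10.6
tcp_pos: [0.5091, 0.2338, 0.1592]
eef_rot: [0.001, -2.272, 0.001]
ft_force: [0.3, 0.5, -2.9]
opening: 0.616
grip_force: 40.0
```

Request:
{"method": "jog_arm", "body": {
  "series": [
    [[0,0,0,-0.8,0,0.6,255],[0,0,0,-0.8,0,0.6,255],[0,0,0,0,0,0,255]]
  ]
}}

```text
time: 10.85
tcp_pos: [0.5092, 0.2338, 0.1574]
eef_rot: [0.002, -2.272, 0.001]
ft_force: [0.5, 0.4, -2.4]
opening: 0.614
grip_force: 40.0
```

Request:
{"method": "jog_arm", "body": {
  "series": [
    [[0,0,0,-0.8,0,0.6,255],[0,0,0,0,0,0,255]]
  ]
}}

```text
time: 11.02
tcp_pos: [0.5092, 0.2338, 0.1573]
eef_rot: [0.002, -2.272, 0.001]
ft_force: [0.2, 1.6, 4.9]
opening: 0.61
grip_force: 40.0
```

Contact: the vertical force rose from −2.5 to +4.9 N at about the expected height. I'll release gently.

Request:
{"method": "jog_arm", "body": {
  "series": [
    [[0,0,0,0,0,0,255],[0,0,0,0,0,0,90],[0,0,0,0,0,0,80],[0,0,0,0,0,0,70],[0,0,0,0,0,0,40],[0,0,0,0,0,0,0],[0,0,0,0,0,0,0],[0,0,0,0,0,0,0]]
  ],
  "squeeze": 10
}}

```text
time: 11.68
tcp_pos: [0.5093, 0.2337, 0.1562]
eef_rot: [0.001, -2.272, 0.001]
ft_force: [0.0, -0.5, 0.1]
opening: 0.963
grip_force: 0.0
```

Run:
```python
from go import *
s=env.sense(); print(s['ft_force'],s['tcp_pos'],s['opening'])
def one(n,b,s): 
    x,y,w,h=b; return cv2.resize(eyes.camera(n)[y:y+h,x:x+w],None,fx=s,fy=s,interpolation=cv2.INTER_CUBIC)
cv2.imwrite("pics/g.png",np.hstack([one("top",(100,180,75,75),5),one("side",(205,230,75,75),5)])[...,::-1])
# retreat 150 mm back along the tool, up to free height, then closed tip by the ball
t=R0.as_matrix()[:,2]; A=P0-.15*t; 
y=np.radians(-6.2); c,sn=np.cos(y),np.sin(y); D=lambda x,yy:np.array([.562+c*x-sn*yy,.213+sn*x+c*yy,0])
print("lever y line",D(-.06,.125),D(.02,.125))
for phi in (-20,0,20,40):
  for dip in (70,90):
    Q=frame(phi,dip); st=D(-.105,.125)+[0,0,.128]
    print(phi,dip,check([(A,R0,8),(A+[0,.0,.10],R0,8),(st+[0,0,.16],Q,24),(st,Q,8),(D(.005,.125)+[0,0,.128],Q,12)],v=False))
```

```text
[ 0.01183608 -0.53815712  0.08182148] [0.50931936 0.23372625 0.15624973] 0.9625433736661216
lever y line [0.51585086 0.34374883 0.        ] [0.59538294 0.33510888 0.        ]
-20 70 (np.float64(0.18031493899520606), array([ 0.93041968,  0.34613849, -0.39922411,  0.33665817, -0.77287113,
       -3.03      ]))
-20 90 (np.float64(6.102332982011271e-09), array([ 8.15510840e-01,  4.23447786e-01, -1.23891577e-01,  6.52101898e-07,
       -1.02345719e+00, -2.73537378e+00]))
0 70 (np.float64(0.05383741134094228), array([ 0.93400448,  0.27991449, -0.60370606,  0.55971911, -0.54441466,
       -2.96682242]))
0 90 (np.float64(2.122775354246201e-09), array([ 8.15510865e-01,  4.23447669e-01, -1.23891787e-01,  7.01640193e-07,
       -1.02345689e+00, -2.38630798e+00]))
20 70 (np.float64(5.06390743660462e-09), array([ 0.89502236,  0.25460174, -0.59843598,  0.41983522, -0.45079946,
       -2.47159727]))
20 90 (np.float64(1.430724063902984e-09), array([ 8.15510847e-01,  4.23447562e-01, -1.23891946e-01,  6.66553987e-07,
       -1.02345663e+00, -2.03724209e+00]))
40 70 (np.float64(3.1953230200665317e-09), array([ 0.84299253,  0.25775954, -0.48118393,  0.10540761, -0.48845981,
       -1.80018921]))
40 90 (np.float64(1.430724063902984e-09), array([ 8.15510789e-01,  4.23447479e-01, -1.23892033e-01,  5.51072622e-07,
       -1.02345644e+00, -1.68817613e+00]))
```

View pics/g.png

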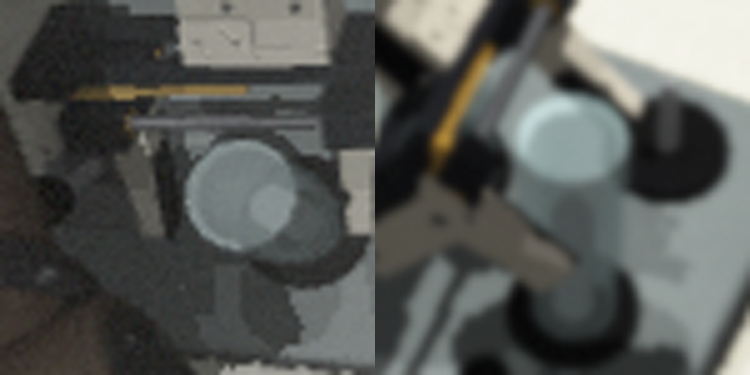

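The bottle stands on the seat, released. Next I'll retreat, close the fingers and go to the lever's −x side.

```bash
cat > lev.py <<'E'
from go import *
y=np.radians(-6.2); c,sn=np.cos(y),np.sin(y); D=lambda x,yy,z:np.array([.562+c*x-sn*yy,.213+sn*x+c*yy,z])
QL=frame(84,90)
E
python3 - <<'E'
from lev import *
t=R0.as_matrix()[:,2]; A=P0-.16*t; B2=A+[0,0,.08]
M=D(-.125,.125,.33)
w=[(A,R0,8),(B2,R0,4),(M,QL,20),(D(-.125,.125,.133),QL,8)]
print(check(w)); rows(w,0)
E
```

```text
q [ 0.43  0.89  0.92 -0.47 -2.37 -2.21] speed frac [0.04 0.13 0.35 0.07 0.22 0.1 ] err 0.0 turn/row 0.0
q [ 0.42  0.87  1.09 -0.57 -2.53 -2.34] speed frac [0.02 0.03 0.19 0.13 0.17 0.15] err 0.0 turn/row 0.0
q [ 1.    0.14 -0.05  0.   -1.38 -1.11] speed frac [0.16 0.19 0.26 0.27 0.22 0.44] err 0.0 turn/row 4.7592862620376675
q [ 1.    0.27 -0.35  0.   -0.96 -1.11] speed frac [0.   0.12 0.18 0.   0.21 0.  ] err 0.0 turn/row 0.0
(np.float64(4.549251428310422e-09), array([ 1.00301373e+00,  2.69069187e-01, -3.46659231e-01,  2.32597207e-07,
       -9.55067340e-01, -1.10773404e+00]))
[[0, 0, 0, -0, 0, -20, 0], [0, 0, 0, -0, -0, -20, 0], [0, 0, 0, -0, -0, -20, 0], [0, 0, 0, -0, -0, -20, 0], [0, 0, 0, 0, -0, -20, 0], [0, 0, 0, 0, -0, -20, 0], [0, 0, 0, 0, -0, -20, 0], [0, 0, 0, 0, -0, -20, 0]]
[[0, 0, 0, 15, -0, -13, 0], [0, 0, 0, 16, -0, -13, 0], [0, 0, 0, 15, -0, -13, 0], [0, 0, 0, 15, -0, -13, 0], [2, -2, -4, 5, 6, 7, 0], [1.5, -2, -4, 6, 6, 7, 0], [2, -2, -3.5, 5, 7, 6, 0], [2, -2, -4, 5, 8, 6, 0]]
[[1.5, -2, -4, 4, 8, 6, 0], [2, -2, -4, 4, 8, 5, 0], [1.5, -2, -4, 4, 9, 5, 0], [2, -2, -3.5, 3, 10, 5, 0], [2, -2, -4, 3, 9, 4, 0], [1.5, -2, -4, 2, 10, 3, 0], [2, -2, -4, 1, 10, 3, 0], [2, -2, -4, 1, 11, 3, 0]]
[[1.5, -2.5, -4, 1, 10, 3, 0], [2, -2, -3.5, -1, 11, 2, 0], [2, -2, -4, -0, 10, 2, 0], [1.5, -2, -4, -2, 11, 1, 0], [2, -2, -4, -2, 10, 1, 0], [1.5, -2, -4, -3, 11, 1, 0], [2, -2, -4, -4, 10, 1, 0], [2, -2, -3.5, -4, 10, 1, 0]]
[[-0, 0, -0, 0, 0, 25, 0], [-0, 0, -0, 0, 0, 24, 0], [-0, 0, -0, 0, 0, 25, 0], [-0, 0, -0, 0, 0, 24, 0], [-0, 0, -0, 0, 0, 25, 0], [-0, 0, -0, 0, 0, 25, 0], [-0, 0, -0, 1, 0, 24, 0], [-0, 0, -0, -0, 0, 25, 0]]
end [0.4514 0.3504 0.1329] [-2.096e+00  2.335e+00 -2.000e-03] max [ 2.   2.5  4.  16.  11.  25.   0. ]
```

Request:
{"method": "jog_arm", "body": {
  "series": [
    [[0,0,0,0,0,-10,0],[0,0,0,0,0,-20,0],[0,0,0,0,0,-20,0],[0,0,0,0,0,-20,0],[0,0,0,0,0,-25,0],[0,0,0,0,0,-25,0],[0,0,0,0,0,-20,0],[0,0,0,0,0,-20,0]]
  ]
}}

```text
time: 12.45
tcp_pos: [0.6323, 0.2338, 0.2604]
eef_rot: [0.002, -2.272, 0.001]
ft_force: [0.8, 0.8, -0.0]
opening: 1.002
grip_force: 0.0
```

Request:
{"method": "jog_arm", "body": {
  "series": [
    [[0,0,0,15,0,-13,0],[0,0,0,16,0,-13,0],[0,0,0,15,0,-13,0],[0,0,0,15,0,-13,0],[2,-2,-4,5,6,7,0],[1.5,-2,-4,6,6,7,0],[2,-2,-3.5,5,7,6,0],[2,-2,-4,5,8,6,0]]
  ]
}}

```text
time: 13.12
tcp_pos: [0.5957, 0.2574, 0.338]
eef_rot: [0.393, -2.391, 0.008]
ft_force: [-0.2, 0.4, -0.1]
opening: 1.003
grip_force: 0.0
```

Request:
{"method": "jog_arm", "body": {
  "series": [
    [[1.5,-2,-4,4,8,6,255],[2,-2,-4,4,8,5,255],[1.5,-2,-4,4,9,5,255],[2,-2,-3.5,3,10,5,255],[2,-2,-4,3,9,4,255],[1.5,-2,-4,2,10,3,255],[2,-2,-4,1,10,3,255],[2,-2,-4,1,11,3,255]]
  ]
}}

```text
time: 13.78
tcp_pos: [0.5231, 0.305, 0.334]
eef_rot: [1.229, -2.478, 0.006]
ft_force: [-0.7, 1.4, 0.1]
opening: 0.457
grip_force: 0.0
```

Request:
{"method": "jog_arm", "body": {
  "series": [
    [[1.5,-2.5,-4,1,10,3,255],[2,-2,-3.5,-1,11,2,255],[2,-2,-4,0,10,2,255],[1.5,-2,-4,-2,11,1,255],[2,-2,-4,-2,10,1,255],[1.5,-2,-4,-3,11,1,255],[2,-2,-4,-4,10,1,255],[2,-2,-3.5,-4,10,1,255]]
  ]
}}

```text
time: 14.45
tcp_pos: [0.4503, 0.3515, 0.3303]
eef_rot: [-2.099, 2.329, -0.002]
ft_force: [0.1, 0.9, 0.3]
opening: 0.005
grip_force: 0.0
```

Run:
```python
from lev import *
w=[(D(-.125,.125,.133),QL,8),(D(-.075,.125,.133),QL,8)]
print(check(w)); rows(w,255)
def one(n,b,s): 
    x,y,w,h=b; return cv2.resize(eyes.camera(n)[y:y+h,x:x+w],None,fx=s,fy=s,interpolation=cv2.INTER_CUBIC)
cv2.imwrite("pics/i.png",np.hstack([one("top",(90,150,100,120),4),one("side",(190,230,100,120),4)])[...,::-1])
```

```text
q [ 1.    0.27 -0.35  0.   -0.96 -1.11] speed frac [0.   0.12 0.17 0.   0.2  0.  ] err 0.0 turn/row 0.04773672109468537
q [ 0.92  0.33 -0.26  0.   -0.98 -1.03] speed frac [0.05 0.04 0.04 0.   0.01 0.04] err 0.0 turn/row 0.0
(np.float64(7.04429339455471e-13), array([ 9.24298531e-01,  3.25143353e-01, -2.64727354e-01,  1.73989674e-07,
       -9.80925038e-01, -1.02901881e+00]))
[[-0, 0, 0, 0, 0, 25, 255], [-0, 0, 0, 0, 0, 24, 255], [-0, 0, 0, 1, 0, 25, 255], [-0, 0, 0, -0, 0, 25, 255], [-0, 0, 0, -0, 0, 24, 255], [-0, 0, 0, 0, 0, 25, 255], [-0.5, 0, 0, 0, 0, 25, 255], [0, 0, 0, 0, -0, 24, 255]]
[[0, 0, 0, 0, -6, 0, 255], [0, 0, 0, 0, -7, 0, 255], [0, 0, 0, 0, -6, 0, 255], [0, 0, 0, 0, -6, 0, 255], [0, 0, 0, 0, -6, 0, 255], [0, 0, 0, 0, -7, 0, 255], [0, 0, 0, 1, -6, 0, 255], [0, 0, 0, -0, -6, 0, 255]]
end [0.5007 0.345  0.1331] [-2.103  2.333  0.009] max [  0.5   0.    0.    1.    7.   25.  255. ]
```

View pics/i.png

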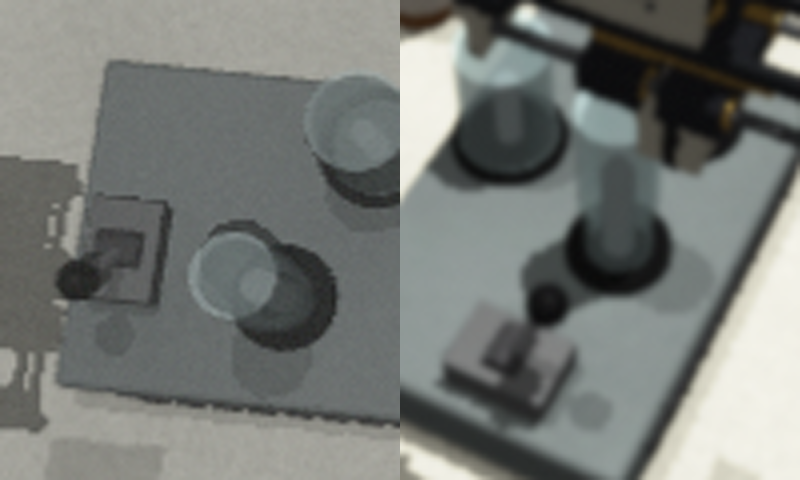

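The pictures show the bottle upright and alone on the thick peg, with the lever ball undisturbed at top (109,219). I'll descend and push.

Request:
{"method": "jog_arm", "body": {
  "series": [
    [[0,0,0,0,0,25,255],[0,0,0,0,0,24,255],[0,0,0,1,0,25,255],[0,0,0,0,0,25,255],[0,0,0,0,0,24,255],[0,0,0,0,0,25,255],[0,0,0,0,0,25,255],[0,0,0,0,0,24,255]]
  ]
}}

```text
time: 15.22
tcp_pos: [0.4516, 0.3501, 0.1318]
eef_rot: [-2.095, 2.337, -0.002]
ft_force: [-1.2, 1.3, -0.3]
opening: 0.008
grip_force: 0.0
```

Request:
{"method": "jog_arm", "body": {
  "series": [
    [[0,0,0,0,-6,0,255],[0,0,0,0,-7,0,255],[0,0,0,0,-6,0,255],[0,0,0,0,-6,0,255],[0,0,0,0,-6,0,255],[0,0,0,0,-7,0,255],[0,0,0,0,-6,0,255],[0,0,0,0,-6,0,255]]
  ]
}}

```text
time: 15.88
tcp_pos: [0.5018, 0.3449, 0.1336]
eef_rot: [-2.096, 2.335, -0.001]
ft_force: [-1.6, -1.4, 0.3]
opening: 0.006
grip_force: 0.8
```

Request:
{"method": "jog_arm", "body": {
  "series": [
    [[0,0,0,0,-5,0,255],[0,0,0,0,-5,0,255],[0,0,0,0,-5,0,255],[0,0,0,0,-5,0,255],[0,0,0,0,-5,0,255],[0,0,0,0,-5,0,255],[0,0,0,0,-5,0,255],[0,0,0,0,-5,0,255]]
  ]
}}

```text
time: 16.55
tcp_pos: [0.5414, 0.3406, 0.1332]
eef_rot: [-2.097, 2.335, -0.002]
ft_force: [-0.8, 0.1, 0.9]
opening: 0.005
grip_force: 0.4
```

Run:
```python
from lev import *
s=env.sense(); d=s['tcp_pos']-D(0,0,0); print("dryer xy",c*d[0]+sn*d[1],-sn*d[0]+c*d[1],s['ft_force'],s['time'])
def one(n,b,s): 
    x,y,w,h=b; return cv2.resize(eyes.camera(n)[y:y+h,x:x+w],None,fx=s,fy=s,interpolation=cv2.INTER_CUBIC)
cv2.imwrite("pics/j.png",np.hstack([one("top",(90,150,100,120),4),one("side",(190,230,100,120),4)])[...,::-1])
```

```text
dryer xy -0.0343095090137408 0.12464278350680599 [-0.81420578  0.06713126  0.89109057] 16.55
```

Request:
{"method": "jog_arm", "body": {
  "series": [
    [[0,0,0,0,-2,0,255],[0,0,0,0,-2,0,255],[0,0,0,0,-2,0,255],[0,0,0,0,-2,0,255],[0,0,0,0,-2,0,255],[0,0,0,0,-2,0,255]]
  ]
}}

```text
time: 17.15
tcp_pos: [0.5529, 0.3394, 0.1333]
eef_rot: [-2.097, 2.335, -0.002]
ft_force: [-0.9, -0.5, -1.3]
opening: 0.007
grip_force: 0.4
```

Request:
{"method": "jog_arm", "body": {
  "series": [
    [[0,0,0,0,-1,0,255],[0,0,0,0,-1,0,255],[0,0,0,0,-1,0,255]]
  ]
}}

```text
time: 17.4
tcp_pos: [0.5558, 0.3391, 0.1333]
eef_rot: [-2.096, 2.335, -0.002]
ft_force: [-1.3, 0.4, -0.2]
opening: 0.009
grip_force: 0.4
```

Request:
{"method": "jog_arm", "body": {
  "series": [
    [[0,0,0,0,-1,0,255],[0,0,0,0,-1,0,255],[0,0,0,0,-1,0,255]]
  ]
}}

```text
time: 17.65
tcp_pos: [0.5588, 0.3388, 0.1333]
eef_rot: [-2.097, 2.335, -0.002]
ft_force: [-1.2, 1.1, -0.5]
opening: 0.006
grip_force: 0.4
```

Request:
{"method": "jog_arm", "body": {
  "series": [
    [[0,0,0,0,-1,0,255],[0,0,0,0,-1,0,255]]
  ]
}}

```text
time: 17.82
tcp_pos: [0.5608, 0.3386, 0.1333]
eef_rot: [-2.096, 2.335, -0.002]
ft_force: [-1.0, 0.7, -1.1]
opening: 0.008
grip_force: 0.5
```

Request:
{"method": "jog_arm", "body": {
  "series": [
    [[0,0,0,0,-1,0,255],[0,0,0,0,-1,0,255],[0,0,0,0,-1,0,255]]
  ]
}}

```text
time: 18.07
tcp_pos: [0.5638, 0.3382, 0.1333]
eef_rot: [-2.097, 2.335, -0.002]
ft_force: [-2.5, -0.1, 0.1]
opening: 0.004
grip_force: 1.5
```

Request:
{"method": "jog_arm", "body": {
  "series": [
    [[0,0,0,0,-1,0,255],[0,0,0,0,-1,0,255]]
  ]
}}

```text
time: 18.23
tcp_pos: [0.5642, 0.3381, 0.1331]
eef_rot: [-2.098, 2.337, 0.001]
ft_force: [-12.3, 2.4, 4.6]
opening: 0.006
grip_force: 6.2
```

Run:
```python
from lev import *
s=env.sense(); d=s['tcp_pos']-D(0,0,0); print("dryer xy",c*d[0]+sn*d[1],-sn*d[0]+c*d[1],s['ft_force'],s['time'])
im=eyes.camera("side"); g=im.max(2).astype(int); cv2.imwrite("pics/k.png",cv2.resize(im[230:350,190:290],None,fx=4,fy=4)[...,::-1])
print("expected ball side px: stop",proj("side",[D(.0185,.125,.142)]),"start",proj("side",[D(-.05,.125,.143)]))
```

```text
dryer xy -0.011297802457417003 0.12459476149982035 [-12.33847367   2.39238015   4.6290528 ] 18.2333
expected ball side px: stop [[200.53803384 295.03830279]] start [[226.15917808 305.79386382]]
```

View pics/k.png

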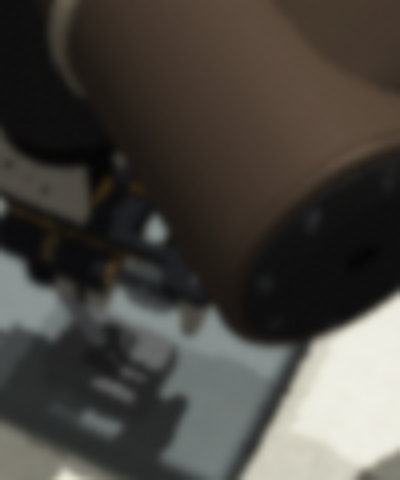

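The resistance jumped to 12 N at the expected stop position, so the lever is fully over. The arm hides the ball in this picture. I'll back off and check.

Request:
{"method": "jog_arm", "body": {
  "series": [
    [[0,0,0,0,3,0,255],[0,0,0,0,8,0,255],[0,0,0,0,12,0,255],[0,0,0,0,15,0,255],[0,0,0,0,10,-15,255],[0,0,0,0,10,-20,255],[0,0,0,0,10,-25,255],[0,0,0,0,10,-25,255]]
  ]
}}

```text
time: 18.95
tcp_pos: [0.4865, 0.346, 0.2188]
eef_rot: [-2.097, 2.335, -0.002]
ft_force: [-0.2, 0.2, -0.1]
opening: 0.005
grip_force: 0.0
```

Request:
{"method": "jog_arm", "body": {
  "series": [
    [[0,0,0,0,10,-25,255],[0,0,0,0,10,-25,255],[0,0,0,0,5,-25,255],[0,0,0,0,0,-25,255],[0,0,0,0,0,-20,255],[0,0,0,0,0,-10,255],[0,0,0,0,0,0,255],[0,0,0,0,0,0,255]]
  ]
}}

```text
time: 19.62
tcp_pos: [0.4621, 0.3487, 0.3476]
eef_rot: [-2.096, 2.335, -0.001]
ft_force: [-0.6, 0.3, -0.2]
opening: 0.007
grip_force: 0.0
```

Run:
```python
from lev import *
def one(n,b,s): 
    x,y,w,h=b; return cv2.resize(eyes.camera(n)[y:y+h,x:x+w],None,fx=s,fy=s,interpolation=cv2.INTER_CUBIC)
cv2.imwrite("pics/l.png",np.hstack([one("top",(90,150,100,120),4),one("side",(190,230,100,120),4)])[...,::-1])
print("stop px",proj("top",[D(.0185,.125,.142)]),proj("side",[D(.0185,.125,.142)]))
g=eyes.camera("top").max(2)[185:235,95:140]; m=(g<45).astype(np.uint8); k,l,st,ce=cv2.connectedComponentsWithStats(m)
print([(x[4],(y+[95,185]).round(1)) for x,y in zip(st[1:],ce[1:]) if x[4]>20])
print(env.sense()['tcp_pos'],env.sense()['time'])
```

```text
stop px [[114.63367885 193.95817873]] [[200.53803384 295.03830279]]
[]
[0.46207779 0.34835807 0.34624158] 19.7667
```

View pics/l.png

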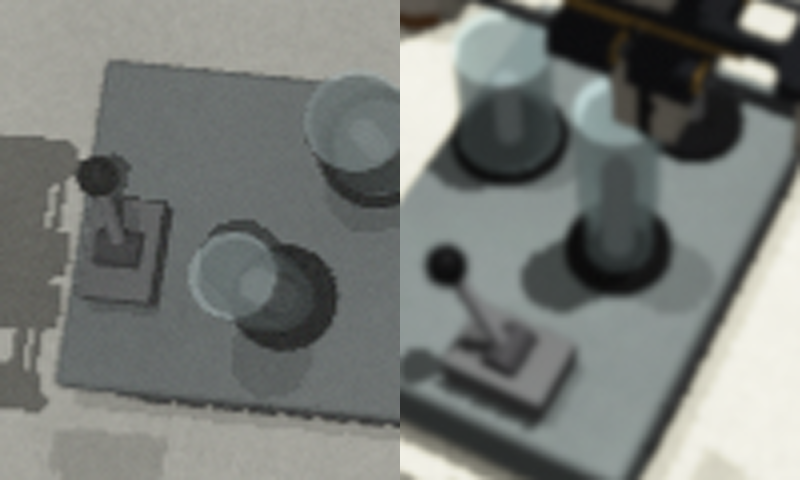

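The lever ball is at top (114.3,193.4) and side (201,296), matching the predicted stop positions. The bottle stands upright on the thick peg and the robot is clear of everything.

```bash
python3 -c "
from station import sign_off
print(sign_off())"
```

```text
the job is handed in; nothing more can be done
None
```

The job is handed in: the bottle stands mouth down on the thick peg's seat, released, and the lever was then pushed fully over to its stop at about 18 s. The closing pictures show the bottle upright and the lever at its stop; I did not re-check the glassware at the back and beside the cradle, though the arm did not work near it.

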